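# Feed the next bed board to the engraver with the pull hook

### The arm

A 6-joint arm with a two-finger parallel gripper is mounted at the origin on the work surface. World frame = base frame: x ahead of the robot, y to its left, z up, the work surface at z = 0. Lengths are in m, angles in rad, forces in N, time in s.
With the tool pointing down it reaches from about 0.35 to 1 m from the base axis. Payload 7.1 kg.
Tool frame: the origin (TCP) lies between the finger pads; the fingertips stand 22 mm ahead of it and the grasp point (between the pads) lies 3 mm ahead of it; z points along the fingers, y is the line along which they close (so a half turn about z gives the same grasp; the last joint's range is limited). The gripper opens to 85 mm and grips with 20 to 120 N. Pads are 22 mm wide; open, the fingers measure 114 mm over their backs; the gripper's body (76 mm by 85 mm) begins 54 mm behind the grasp point. The pads swing forward as they close: fully open they stand 13 mm farther back than shut.
Start: joints at [1.276, 0.423, 1.63, -0, 1.089, -0.019], TCP at [0.17, 0.601, 0.253] pointing down, gripper open.
Joint ranges: [-3, 3], [-0.9, 2.11], [0.09, 2.58], [-1.31, 4.45], [0.11, 2.69], [-2.54, 2.54]. Speed limits (rad/s): [2.39, 2.39, 3.01, 3.14, 3.14, 3.14].

### API

Orientations are given as a rotation vector (axis times angle).
In Python, from rig import manip gives the robot as it stands. The module is installed in compiled form; this text tells all that it offers. Calls block until the motion is done:
- manip.move_to(position, orientation): joint-space move of the TCP to a pose.
- manip.servo_line(position, orientation=None, rate=0.15): straight line of the TCP; orientation=None keeps the orientation; rate is the mean speed in m/s.
- manip.set_joints(angles): joint-space move.
- manip.command_gripper(opening, f_grip=None): finger opening in m; f_grip is the grip in N (None keeps the last); returns when the fingers have stopped.
- manip.hold(seconds).
- manip.solve_ik(position, orientation): joint angles nearest the present ones, or None.
- manip.camera(name): name is "scene" or "top" or "wrist"; returns a dict with "image" (420x560x3 uint8, red, green, blue), "fx", "fy", "cx", "cy" (pixels), "cam_to_world" (4x4, takes a point from camera to world coordinates); the wrist camera has in their place "mount" (4x4, takes a point from camera to tool coordinates, whose origin is the TCP and whose axes are the flange's). Camera axes: x right, y down, z forward; pixel columns grow to the right and rows downward; lengths in m; the calibration is good to about 2 mm. A picture is of the moment at which its call begins: read the wrist's pose just before it. There is no depth.
A pose or a line that the arm cannot do raises manip.IKError and nothing moves.
- manip.sign_off(): hands the job in, once; it reports no verdict.
Readings, each from a call of its own:
- manip.get_time(): time.
- manip.get_joint_positions(): joint angles.
- manip.get_joint_vel(): joint speeds.
- manip.get_tau(): joint torques, N m.
- manip.get_position(): TCP position.
- manip.get_ee_rot(): TCP orientation.
- manip.get_contact_force(): force on the tool from outside, world axes, zero at the start.
- manip.get_torque(): the same for the moment, N m.
- manip.get_width(): finger opening in m.
Only numpy, scipy, OpenCV 4.12 (cv2) and the standard library are available. Lean on these libraries where they do the work, as an engineer would, in place of code of your own. Each camera call takes 0.05 s, during which the arm holds its last target. There are 200 camera calls.

### The job

Take the pull hook from its wooden cradle, put its tip down into the pull ring of the lowest board in the feed magazine and drag that board out along the tray until its ring is up against the end bar, so that the two boards above drop down flat in the magazine. Then unhook and lay the pull hook back in its cradle the way it was. Do not touch the boards with the gripper or arm, only with the hook, and leave the other things on the table where they are.

Things in the scene. Friction and masses are not known exactly. Their poses are not given: they have to be found in the camera images.
- station: Fixed feed station: grey magazine with an aluminium tray ahead. Origin on the table under the magazine's middle; y = pull-out direction, z up. In mm: tray floor top z 6, x -76 to 76, y -65 to 298. Magazine walls to z 90, inside x -67 to 67, y -57 to 57; two front posts (y 57 to 65, |x| 15 to 31) start at z 26, so only the lowest board slides out. Tray guides at |x| 67 to 73, to z 16.
- end_bar (a point): Middle of the face, towards the magazine, of the end bar across the tray: at station y 288, 13 mm above the table; the bar is 10 mm thick and its top is 20 mm above the table. The ring touches it when the ring's centre is 19.5 mm short of this face. Axes as the station.
- low_board_ring (a point): Centre of the pull ring of the lowest board (the one to drag), at the middle of its front edge on a flat stem. Flat-lying ring of 7 mm round steel, inside diameter 25, outside 39, its middle 14 mm above the table (bar z 10.5 to 17.5). Axes as the board. At the start at about station y 88; touching the end bar at y 268.5. Dragging takes 2 to 8 N.
- low_board_center (a point): Centre (half-way up) of the lowest board: plywood, 130 (x) by 110 (y) by 16 mm, about 0.11 kg, its ring 88 mm from here along the board's +y; axes as the station's at the start.
- mid_board_center (a point): Centre of the second board, same size, lying on the lowest; its ring is 88 mm ahead (y) and 45 mm to its -x side. When the lowest is out it drops 16 mm to lie on the tray floor in the magazine (centre 14 mm above the table).
- top_board_center (a point): Centre of the third board, same size, lying on the second; its ring is 88 mm ahead (y) and 45 mm to its +x side. In the end it lies on the second (centre 30 mm above the table).
- hook_grip (a point): Centre of the pull hook's handle: a dark steel bar 20 mm wide (x), 100 long (y), 26 high (z), 0.17 kg in all. From its -y end an 8 mm round rod runs on in -y and bends down to the tip. Axes: y along the handle, away from the hook; z up.
- hook_tip (a point): End of the hook: lowest point of the 8 mm round rod that points down, 85 mm from the handle's centre in the handle's -y and 45 mm below that centre. From the bend, 90 mm out, the rod leans 5 mm back towards the handle as it comes down. The ring's front bar bears on the side of the rod that faces the handle.
- cradle: Fixed wooden cradle. Origin on the table under its middle; base 70 (x) by 120 (y) by 10 mm. Two uprights (y -40 to -32 and 32 to 40, 44 wide) carry the handle at z 50 between cheeks that flare to z 73, gap 25 mm at the bottom, 38 at the top. Handle along y, centre at z 63 over the cradle's middle (within 4 mm), hook towards -y, tip 18 mm above the table; handle free between the uprights.
- spool: Bystander: filament spool lying flat, 120 diameter, 52 high; origin at its underside.
- tape_roll: Bystander: roll of tape lying flat, 72 diameter, 24 high; origin at its underside.
- screwdriver: Bystander: screwdriver lying on the table.
- brush: Bystander: hand brush lying on the table.
- mug: Bystander: white mug, 80 diameter, 80 high; origin at its underside.
- glue: Bystander: white bottle, 56 diameter, 140 high; origin at its underside.
- parts_bin: Bystander: small open grey bin, 100 by 80 by 40 mm; origin at its underside.
Not all that is in view belongs to the job. What is shaped like the part that bears top_board_center but turquoise is not meant.

How it is judged:
On the way, in this order (a step that is already met when the one before it is completed fails the run):
1. the hook's tip is down inside the lowest board's ring, the board still in the magazine (horizontal distance between hook_tip and low_board_ring below 0.016 m and z of hook_tip in the frame of low_board_ring between -0.016 and 0.001 m and y of low_board_ring in the frame of station below 0.12 m), for 0.1 s.
2. the lowest board is dragged out to the end bar by the hook (tip still in the ring) (horizontal distance between hook_tip and low_board_ring below 0.016 m and z of hook_tip in the frame of low_board_ring between -0.016 and 0.001 m and y of low_board_ring in the frame of station between 0.2525 and 0.281 m), for 0.1 s.
At the end, for the whole second after the job is handed in: Lowest board flat on the tray, ring within 16 mm of the end bar; second board flat on the magazine floor, third flat on it (5 mm); hook level in its cradle, hook end as at the start, handle centre within 12 mm across, 25 mm along, 7 mm in height; all at rest (y of low_board_ring in the frame of station between 0.2525 and 0.281 m and x of low_board_ring in the frame of station between -0.02 and 0.02 m and z of low_board_center in the frame of station between 0.008 and 0.019 m and angle between each of low_board_center, mid_board_center, top_board_center's own z axis and vertical below 0.08 rad and x of mid_board_center in the frame of station between -0.02 and 0.02 m and y of mid_board_center in the frame of station between -0.02 and 0.02 m and z of mid_board_center in the frame of station between 0.009 and 0.019 m and x of top_board_center in the frame of station between -0.02 and 0.02 m and y of top_board_center in the frame of station between -0.02 and 0.02 m and z of top_board_center in the frame of station between 0.025 and 0.035 m and x of hook_grip in the frame of cradle between -0.012 and 0.012 m and y of hook_grip in the frame of cradle between -0.025 and 0.025 m and z of hook_grip in the frame of cradle between 0.056 and 0.07 m and angle between hook_grip's own z axis and vertical below 0.15 rad and linear speed of each of hook, low_board, mid_board, top_board below 0.02 m/s and y of hook_tip in the frame of cradle below -0.05 m); the robot touches nothing.
It fails at once if gripper or arm touches a board (contact force between any of the fingers, the arm and low_board above 0.5 N or contact force between any of the fingers, the arm and mid_board above 0.5 N or contact force between any of the fingers, the arm and top_board above 0.5 N).
It fails at once if a bystander is moved more than 20 mm (distance of any of spool, tape_roll, screwdriver, brush, mug, glue, parts_bin from where it was at the start of the episode above 0.02 m).
It also fails if it takes over 64 s, if anything falls off the work surface, if the arm or the gripper's body presses on something with over 40 N, if the wrist force passes 120 N, or if a joint passes its speed limit or range.

## Working session

There is one attempt and no reset: what is moved stays moved. The work goes in short steps, each a Python script; the robot and the scene stay as the last script left them, time stands still between calls to the robot, and variables do not carry over. Pictures are saved under pics/ and viewed, on a budget of 10 in all, crops included, one or two more only if the job needs it, and the job is handed in when it is done.

```bash
mkdir -p pics
python3 - <<'E'
from rig import manip
import cv2,numpy as np,pickle
d={}
for n in("scene","top","wrist"):
    c=manip.camera(n); d[n]=c; cv2.imwrite(f"pics/{n}0.png",c["image"][...,::-1])
    print(n,c["fx"],c["fy"],c["cx"],c["cy"],np.round(c.get("cam_to_world",c.get("mount")),4).tolist())
pickle.dump(d,open("cams.pkl","wb"))
cv2.imwrite("pics/both.png",cv2.resize(np.hstack([d["scene"]["image"],d["top"]["image"]])[...,::-1],(800,300),interpolation=cv2.INTER_AREA))
print(manip.get_ee_rot(),manip.get_position(),manip.get_time(),manip.get_contact_force())
E
```

```text
scene 469.8991066704842 469.8991066704842 277.99951159453906 207.05624402700596 [[-0.7251, 0.4214, -0.5447, 1.2864], [0.6884, 0.465, -0.5567, 0.7404], [0.0187, -0.7786, -0.6273, 0.9396], [0.0, 0.0, 0.0, 1.0]]
top 522.2970897601281 522.2970897601281 279.5076455283612 206.87594058392793 [[0.0024, -0.9978, 0.0666, 0.4219], [-1.0, -0.0027, -0.0031, -0.0352], [0.0033, -0.0666, -0.9978, 1.9061], [0.0, 0.0, 0.0, 1.0]]
wrist 356.17601967288897 356.17601967288897 279.3208273131753 208.95766446199676 [[-0.0012, -0.9471, -0.3209, 0.0825], [1.0, -0.0013, 0.0002, 0.0], [-0.0006, -0.3209, 0.9471, -0.1204], [0.0, 0.0, 0.0, 1.0]]
[-4.31735204e-01 -3.11157128e+00  1.98395835e-03] [0.17003498 0.60098381 0.25269678] 0.15 [0.74010531 0.03424178 0.29849919]
```

View pics/top0.png

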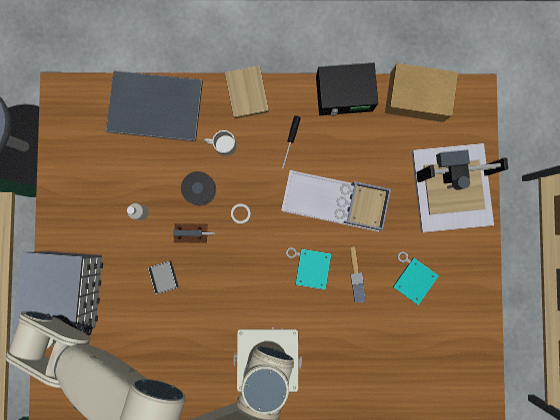

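View pics/scene0.png

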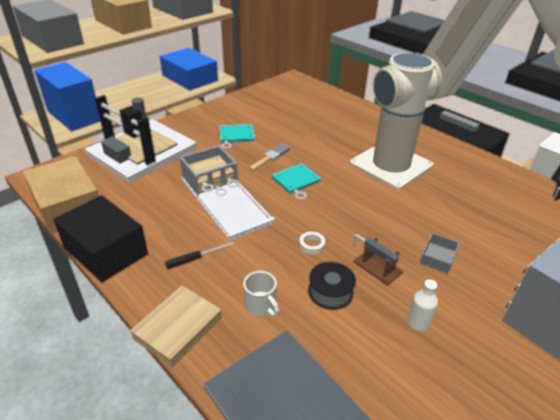

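Pictures 1–2. In the top view the cradle with the hook is at (191,233), hook end to the right, tip near (213,233). The station has its magazine at (368,205), tray to the left, end bar near (285,192).

Candidates for the ring to pull: three rings at about (347,188), (341,201) and (339,214), plus the turquoise decoys' rings at (291,252) and (403,257). The tape roll at (240,213) is also ring-shaped. By the description I want the middle ring at about (341,201), since the outer two belong to the second and third boards. There is only one hook.

Next I'll look at both close up with the wrist camera.

```bash
cat > h.py <<'E'
from rig import manip
import cv2,numpy as np,pickle
from scipy.spatial.transform import Rotation as R
def ray(c,T,uv,z):
    d=T[:3,:3]@np.array([(uv[0]-c["cx"])/c["fx"],(uv[1]-c["cy"])/c["fy"],1]); o=T[:3,3]
    return o+d*(z-o[2])/d[2]
def proj(c,T,p):
    q=np.linalg.inv(T)@np.append(p,1); return np.array([c["fx"]*q[0]/q[2]+c["cx"],c["fy"]*q[1]/q[2]+c["cy"]])
def ori(a,flip=False):   # tool down, tool x along (cos a, sin a) = handle +y
    x=np.array([np.cos(a),np.sin(a),0])*(-1 if flip else 1); z=np.array([0,0,-1.]); return R.from_matrix(np.c_[x,np.cross(z,x),z]).as_rotvec()
def wristcam(name):
    p=manip.get_position(); r=manip.get_ee_rot(); c=manip.camera("wrist")
    T=np.eye(4);T[:3,:3]=R.from_rotvec(r).as_matrix();T[:3,3]=p
    c["T"]=T@c["mount"]; cv2.imwrite(f"pics/{name}.png",c["image"][...,::-1]); pickle.dump(c,open(f"{name}.pkl","wb")); return c
E
python3 - <<'E'
from h import *
d=pickle.load(open("cams.pkl","rb"));c=d["top"];T=c["cam_to_world"]
for n,uv,z in[("cradle",(191,233),.06),("tip",(213,233),.02),("ring",(341,201),.014),("magTL",(353,182),.09),("magTR",(390,188),.09),("magBR",(382,231),.09),("trayTL",(290,171),.006),("trayBL",(282,209),.006)]:
    print(n,ray(c,T,uv,z).round(3))
for a in(90,80,100):
  for f in(0,1):
    for p in([.385,.31,.06],[.385,.31,.3],[.44,-.1,.06],[.46,-.1,.3],[.48,.15,.06]):
      q=manip.solve_ik(p,ori(np.radians(a),f)); print(a,f,p,None if q is None else np.round(q,2))
E
```

```text
cradle [0.452 0.271 0.06 ]
tip [0.453 0.199 0.02 ]
ring [ 0.57  -0.264  0.014]
magTL [ 0.631 -0.298  0.09 ]
magTR [ 0.61  -0.427  0.09 ]
magBR [ 0.46  -0.397  0.09 ]
trayTL [ 0.681 -0.079  0.006]
trayBL [ 0.541 -0.05   0.006]
90 0 [0.385, 0.31, 0.06] [ 0.65  0.56  2.01 -0.    0.57  0.65]
90 0 [0.385, 0.31, 0.3] [ 0.65  0.17  1.87 -0.    1.1   0.65]
90 0 [0.44, -0.1, 0.06] [-0.25  0.52  2.11 -0.    0.51 -0.25]
90 0 [0.46, -0.1, 0.3] [-0.24  0.13  1.91 -0.    1.09 -0.24]
90 0 [0.48, 0.15, 0.06] [ 0.28  0.57  2.   -0.    0.58  0.28]
90 1 [0.385, 0.31, 0.06] [ 0.65  0.56  2.01 -0.    0.57 -2.49]
90 1 [0.385, 0.31, 0.3] [ 0.65  0.17  1.87 -0.    1.1  -2.49]
90 1 [0.44, -0.1, 0.06] None
90 1 [0.46, -0.1, 0.3] None
90 1 [0.48, 0.15, 0.06] None
80 0 [0.385, 0.31, 0.06] [ 0.65  0.56  2.01 -0.    0.57  0.83]
80 0 [0.385, 0.31, 0.3] [ 0.65  0.17  1.87 -0.    1.1   0.83]
80 0 [0.44, -0.1, 0.06] [-0.25  0.52  2.11 -0.    0.51 -0.08]
80 0 [0.46, -0.1, 0.3] [-0.24  0.13  1.91 -0.    1.09 -0.06]
80 0 [0.48, 0.15, 0.06] [ 0.28  0.57  2.   -0.    0.58  0.45]
80 1 [0.385, 0.31, 0.06] [ 0.65  0.56  2.01 -0.    0.57 -2.31]
80 1 [0.385, 0.31, 0.3] [ 0.65  0.17  1.87 -0.    1.1  -2.31]
80 1 [0.44, -0.1, 0.06] None
80 1 [0.46, -0.1, 0.3] None
80 1 [0.48, 0.15, 0.06] None
100 0 [0.385, 0.31, 0.06] [ 0.65  0.56  2.01 -0.    0.57  0.48]
100 0 [0.385, 0.31, 0.3] [ 0.65  0.17  1.87 -0.    1.1   0.48]
100 0 [0.44, -0.1, 0.06] [-0.25  0.52  2.11 -0.    0.51 -0.42]
100 0 [0.46, -0.1, 0.3] [-0.24  0.13  1.91 -0.    1.09 -0.41]
100 0 [0.48, 0.15, 0.06] [ 0.28  0.57  2.   -0.    0.58  0.1 ]
100 1 [0.385, 0.31, 0.06] None
100 1 [0.385, 0.31, 0.3] None
100 1 [0.44, -0.1, 0.06] None
100 1 [0.46, -0.1, 0.3] None
100 1 [0.48, 0.15, 0.06] None
```

Run:
```python
from h import *
a=np.radians(81)
manip.move_to([.452,.29,.22],ori(np.radians(90))); wristcam("w_cradle")
manip.move_to([.568,-.2,.27],ori(a)); wristcam("w_st")
print(manip.get_time())
```

```text
3.6417
```

View pics/w_cradle.png

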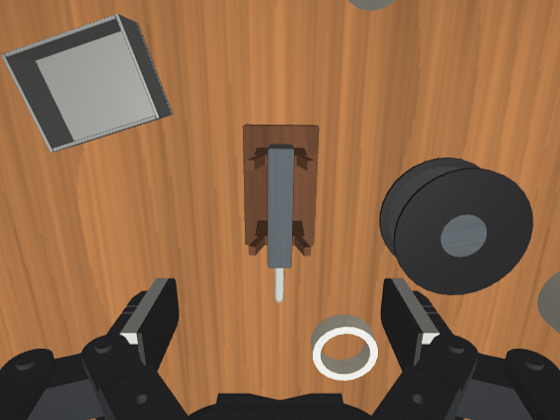

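View pics/w_st.png

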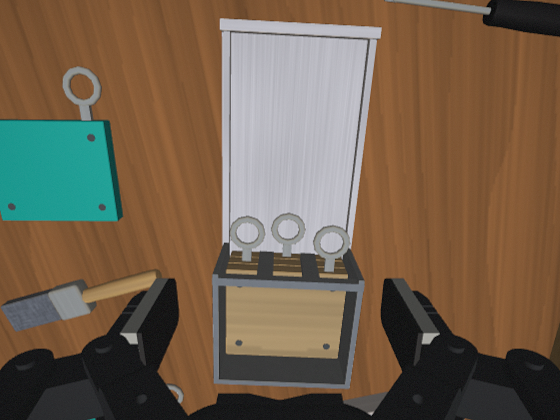

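Pictures 3–4. In the cradle view the handle runs from (281,146) to (280,267), with the rod's bend at (279,301). In the station view the rings are at (247,233), (288,229) and (332,244), and the end bar is at the top, with its face from about (229,32) to (375,40). Next: one close crop of the rings, with the numbers.

Run:
```python
from h import *
c=pickle.load(open("w_cradle.pkl","rb"))
P=lambda u,v,z:ray(c,c["T"],(u,v),z)
for n,u,v,z in[("hTL",269,146,.076),("hTR",293,146,.076),("hBL",268,267,.076),("hBR",292,267,.076),("bend",279,302,.063),("baseTL",244,125,.01),("baseTR",319,126,.01),("baseBL",245,247,.01),("baseBR",314,246,.01)]: print(n,P(u,v,z).round(4))
c=pickle.load(open("w_st.pkl","rb"))
for n,u,v,z in[("ringL",247,233,.046),("ringL30",247,233,.03),("ringM",288,229,.014),("ringR",332,244,.03),("ringR46",332,244,.046),("barL",229,32,.02),("barR",375,40,.02),("barTL",221,20,.02),("barTR",380,29,.02),("magBL",215,384,.09),("magBR",350,388,.09),("magFL",217,276,.09),("magFR",361,281,.09)]: print(n,P(u,v,z).round(4))
im=c["image"][190:300,200:380,::-1]; cv2.imwrite("pics/rings.png",cv2.resize(im,None,fx=4.4,fy=4.4,interpolation=cv2.INTER_CUBIC))
```

```text
hTL [0.4443 0.3332 0.076 ]
hTR [0.4621 0.3332 0.076 ]
hBL [0.4426 0.2332 0.076 ]
hBR [0.4625 0.2332 0.076 ]
bend [0.4517 0.1911 0.063 ]
baseTL [0.42   0.3422 0.01  ]
baseTR [0.4881 0.3413 0.01  ]
baseBL [0.4172 0.221  0.01  ]
baseBR [0.4873 0.2221 0.01  ]
ringL [ 0.5255 -0.253   0.046 ]
ringL30 [ 0.523  -0.2593  0.03  ]
ringM [ 0.5673 -0.2681  0.014 ]
ringR [ 0.6132 -0.2869  0.03  ]
ringR46 [ 0.6118 -0.2794  0.046 ]
barL [ 0.5424 -0.0601  0.02  ]
barR [ 0.6774 -0.0884  0.02  ]
barTL [ 0.5371 -0.049   0.02  ]
barTR [ 0.6827 -0.0797  0.02  ]
magBL [ 0.4668 -0.4012  0.09  ]
magBR [ 0.6084 -0.4292  0.09  ]
magFL [ 0.4963 -0.2746  0.09  ]
magFR [ 0.6309 -0.3014  0.09  ]
```

View pics/rings.png

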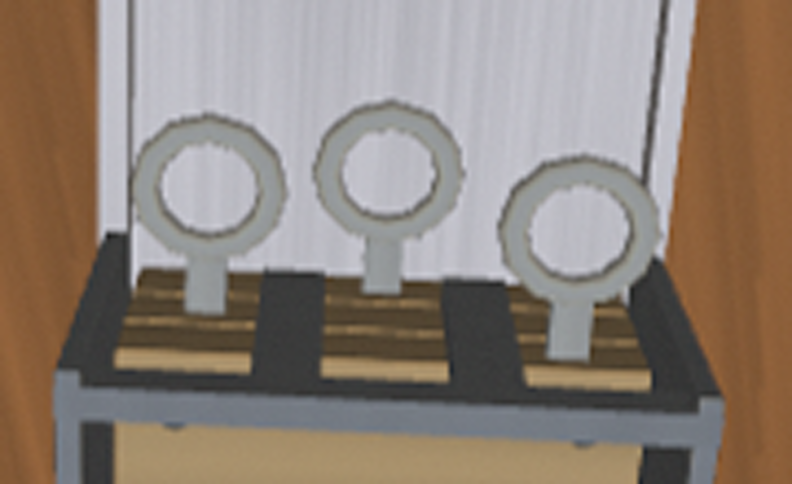

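Picture 5: the middle ring is at crop (389,172), which is full-image (288.4,229.1). It is on the lowest stem, in front of the gap between the posts. The second board's ring is on the left and the third board's on the right.

The checks agree:
- **Handle:** 100 mm long.
- **Ring to bar:** 198 mm, expected 200 mm.
- **Magazine:** 130 mm deep.
- **Pull direction:** about 78.3°.

Grasping now.

Run:
```python
from h import *
o=ori(np.radians(89.5)); g=[.4530,.2832]
manip.move_to(g+[.16],o); manip.servo_line(g+[.066],rate=.08)
f0=manip.get_contact_force(); manip.command_gripper(.0,f_grip=100)
print("w",manip.get_width(),f0,manip.get_contact_force(),manip.get_position())
manip.servo_line(g+[.22],rate=.1)
print("w",manip.get_width(),manip.get_contact_force(),manip.get_time())
c=wristcam("w_lift")
# expected tip and bend pixels
T=np.eye(4);T[:3,:3]=R.from_rotvec(manip.get_ee_rot()).as_matrix();T[:3,3]=manip.get_position()
for n,p in(("tip",[-.085,0,.048]),("bendtop",[-.094,0,.003]),("hookEnd",[-.05,0,-.01]),("farEnd",[.05,0,-.01])): print(n,proj(c,c["mount"],np.array(p)).round(1))
```

```text
w 0.01852404342384677 [0.49101545 0.39153502 0.52362939] [-1.11004987 -0.51164043  5.43027145] [0.45316007 0.28328413 0.06634054]
w 0.0188609593529599 [ 0.4541273  -0.14704149 -0.93819597] 9.1167
tip [279.5 384.1]
bendtop [279.7 471.3]
hookEnd [279.7 427.4]
farEnd [279.5 194.6]
```

View pics/w_lift.png

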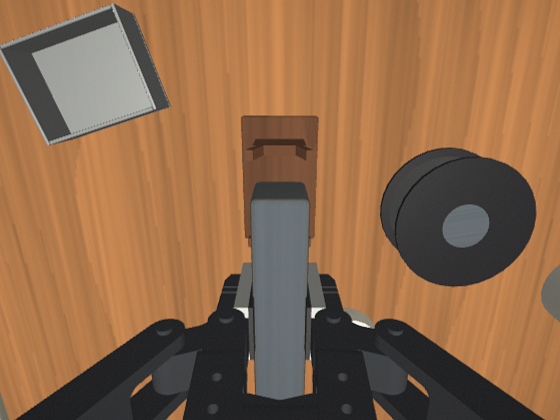

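Picture 6: the hook is held straight. The far end of the handle is at (280,198) against a predicted (280,195). Next I'll insert the tip, watching the force.

Run:
```python
from h import *
a=np.radians(78.3); o=ori(a); u=np.array([np.cos(a),np.sin(a)])
ring=np.array([.5675,-.2681]); g=ring+.085*u
manip.move_to([*g,.20],o); manip.servo_line([*g,.085],rate=.12)
manip.hold(.2); f0=manip.get_contact_force(); print("f0",f0)
for z in(.076,.070,.066,.062,.0595,.0575):
    manip.servo_line([*g,z],rate=.04); f=manip.get_contact_force()-f0; print(z,f.round(2))
    if np.linalg.norm(f)>4: print("stop");break
c=manip.camera("scene"); T=c["cam_to_world"]; p=manip.get_position()
tip=np.array([*(p[:2]-.085*u),p[2]-.048]); print(tip,proj(c,T,tip),manip.get_time())
u0,v0=proj(c,T,tip).astype(int); cv2.imwrite("pics/ins.png",cv2.resize(c["image"][v0-45:v0+45,u0-60:u0+60,::-1],None,fx=6,fy=6,interpolation=cv2.INTER_CUBIC))
```

```text
f0 [-0.27375684 -0.45701113 -1.81237208]
0.076 [-0.39  0.43  0.54]
0.07 [0.48 0.31 0.2 ]
0.066 [-0.11  0.13 -0.3 ]
0.062 [0.28 1.77 0.06]
0.0595 [0.16 0.74 0.88]
0.0575 [-0.1   0.6  -0.15]
[ 0.56747232 -0.26807252  0.00945266] [219.77674965 192.45480877] 13.975
```

View pics/ins.png

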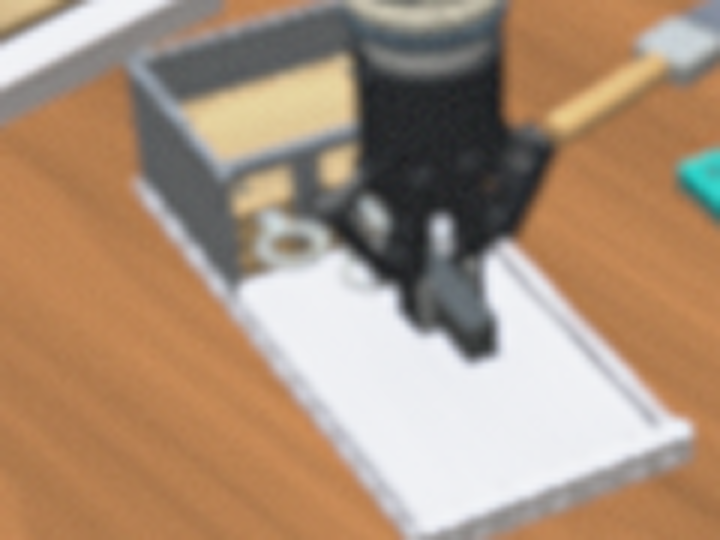

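Picture 7: the middle ring is at crop (360,275), where the tip was predicted to be. The hook went down to z 9.5 mm without contact, so it is inside the ring. Dragging, with a force check at each step.

Run:
```python
from h import *
a=np.radians(78.3); u=np.array([np.cos(a),np.sin(a)])
z=.0575; ring=np.array([.5675,-.2681]); bar=np.array([.6099,-.0743]); final=bar-.0195*u
s=ring+.085*u; manip.hold(.2); f0=manip.get_contact_force()
end=final+(.085+.008)*u      # rod leads ring centre by ~8 mm
L=np.linalg.norm(end-s); print("L",L)
def go(d,rate):
    manip.servo_line([*(s+(end-s)*d/L),z],rate=rate); f=manip.get_contact_force()-f0
    print(round(d,4),"along",round(f[:2]@u,2),"lat",round(f[0]*u[1]-f[1]*u[0],2),"z",round(f[2],2),manip.get_width().__round__(4)); return f[:2]@u
ok=True
for d in(.008,.016,.03):
    f=go(d,.04)
if -14<f<-1:
    for d in(.07,.11,.15,L-.008):
        f=go(d,.07)
        if f<-18: print("jam");ok=False;break
    d=L-.008
    while ok and f>-14 and d<L+.007:
        d+=.0025; f=go(d,.03)
print(manip.get_time())
for n in("top",):
    c=manip.camera(n); T=c["cam_to_world"]; cv2.imwrite("pics/drag.png",cv2.resize(c["image"][150:250,260:410,::-1],None,fx=5,fy=5,interpolation=cv2.INTER_CUBIC))
```

```text
L 0.18688473472572034
0.008 along 0.57 lat -0.64 z -0.33 0.0192
0.016 along -0.21 lat -1.15 z 0.18 0.0186
0.03 along 0.52 lat -0.1 z 0.22 0.0187
15.375
```

View pics/drag.png

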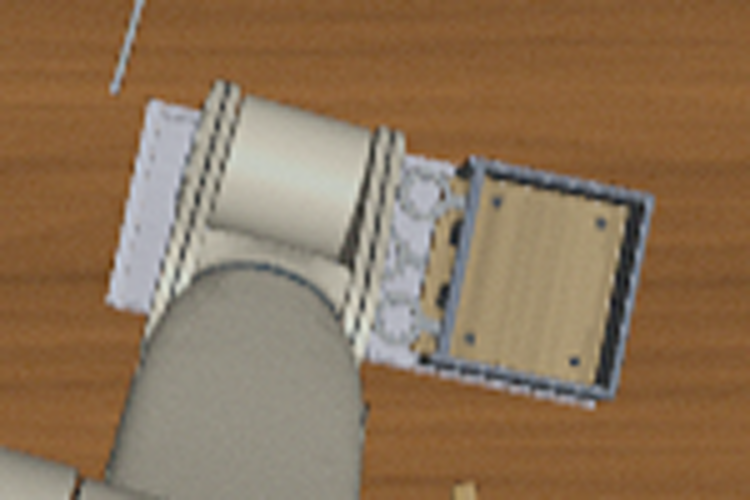

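Run:
```python
from h import *
d=pickle.load(open("cams.pkl","rb")); c=manip.camera("top"); s=manip.camera("scene")
f=lambda im,r,q:cv2.resize(im[r[0]:r[1],q[0]:q[1],::-1],(400,300),interpolation=cv2.INTER_CUBIC)
A=np.hstack([f(d["top"]["image"],(180,225),(325,385)),f(c["image"],(180,225),(325,385))])
B=np.hstack([f(d["scene"]["image"],(145,220),(175,275)),f(s["image"],(145,220),(175,275))])
cv2.imwrite("pics/cmp.png",np.vstack([A,B]))
c=pickle.load(open("w_lift.pkl","rb"))
for p in([.05,.01,-.01],[.05,-.01,-.01],[.05,.01,.016],[.05,-.01,.016]): print(proj(c,c["mount"],np.array(p)).round(1))
print(manip.get_position())
```

```text
[310.4 194.6]
[248.5 194.7]
[304.9 175.9]
[253.8 176. ]
[ 0.59125923 -0.1553492   0.05752763]
```

View pics/cmp.png

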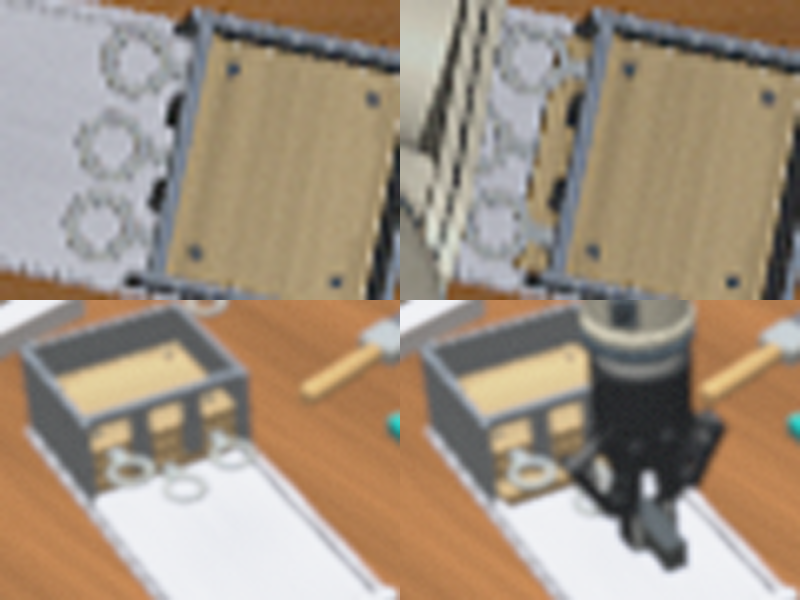

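Picture 9 (picture 8 was partly hidden by the arm): the lowest board now sticks out about 24 mm below the posts, so the hook is pulling it. The force reading at rest just doesn't show the drag. Carrying on to the bar.

Run:
```python
from h import *
a=np.radians(78.3); u=np.array([np.cos(a),np.sin(a)])
z=.0575; ring=np.array([.5675,-.2681]); bar=np.array([.6099,-.0743]); final=bar-.0195*u
s=ring+.085*u; end=final+.093*u; L=np.linalg.norm(end-s)
f0=manip.get_contact_force()
def go(d,rate):
    manip.servo_line([*(s+(end-s)*d/L),z],rate=rate); f=manip.get_contact_force()-f0
    print(round(d,4),"along",round(f[:2]@u,2),"lat",round(f[0]*u[1]-f[1]*u[0],2),"z",round(f[2],2)); return f[:2]@u
f=0
for d in(.10,L-.006):
    f=go(d,.07)
    if f<-18: print("jam");break
else:
    while f>-8 and d<L+.006: d+=.0015; f=go(d,.03)
manip.hold(.3); print(manip.get_contact_force()-f0,manip.get_time(),manip.get_position())
s_=manip.camera("scene"); cv2.imwrite("pics/atbar.png",cv2.resize(s_["image"][140:245,170:310,::-1],None,fx=5,fy=5,interpolation=cv2.INTER_CUBIC))
```

```text
0.1 along 0.22 lat -0.17 z 0.41
0.1809 along 0.24 lat 0.11 z -0.4
0.1824 along 0.61 lat 0.71 z 0.58
0.1839 along -0.05 lat -0.82 z -1.07
0.1854 along 0.48 lat -0.04 z -0.5
0.1869 along -0.16 lat -0.16 z 0.15
0.1884 along -0.03 lat -1.23 z 0.21
0.1899 along 0.39 lat -0.19 z 0.41
0.1914 along -1.82 lat -0.95 z 0.19
0.1929 along -6.65 lat 1.79 z -1.48
[-1.32165954 -6.71837088 -0.90431634] 20.2833 [0.62563966 0.002497   0.05722649]
```

View pics/atbar.png

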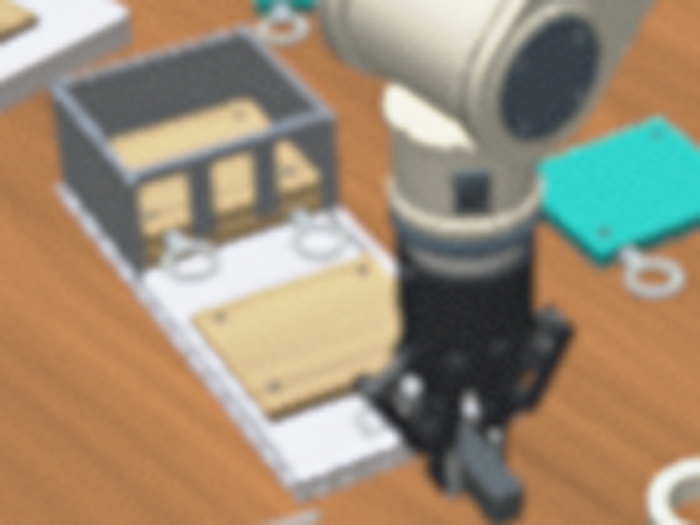

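Picture 10: the board is out at the bar and the two upper boards have dropped. The force rose to 6.7 N, so the ring is against the bar. Next: unhook, then check numerically whether the hook slipped in the grip by comparing the far end of the handle with the earlier wrist image.

Run:
```python
from h import *
a=np.radians(78.3); u=np.array([np.cos(a),np.sin(a)]); p=manip.get_position()
b=p[:2]-.0085*u; f0=manip.get_contact_force()
manip.servo_line([*b,p[2]],rate=.04); print(manip.get_contact_force().round(2))
manip.servo_line([*b,.085],rate=.06); print(manip.get_contact_force().round(2))
manip.servo_line([*b,.20],rate=.15)
manip.move_to([.453,.2832,.22],ori(np.radians(89.5))); manip.hold(.2)
c=wristcam("w_back"); c0=pickle.load(open("w_lift.pkl","rb"))
g=[cv2.cvtColor(x["image"],cv2.COLOR_RGB2GRAY) for x in(c0,c)]
for r0,r1,q0,q1 in((178,240,246,314),(260,390,262,300)):
    m=cv2.matchTemplate(g[1][r0-15:r1+15,q0-15:q1+15],g[0][r0:r1,q0:q1],cv2.TM_CCOEFF_NORMED); _,v,_,l=cv2.minMaxLoc(m); print("shift",np.array(l)-15,v)
print(np.abs(g[0].astype(int)-g[1]).max(), manip.get_time(),manip.get_width(),manip.get_contact_force().round(2))
```

```text
[ 0.48 -0.12 -2.57]
[ 0.66 -0.44 -0.73]
shift [0 0] 0.9906978607177734
shift [0 3] 0.8546332716941833
140 23.7833 0.018868092056569762 [-0.12  0.69 -1.33]
```

The hook hasn't slipped: the far end of the handle shows zero shift. Laying it back at the grasp pose.

Run:
```python
from h import *
g=[.4530,.2832]; f0=manip.get_contact_force()
manip.servo_line(g+[.09],rate=.1)
for z in(.08,.072,.068,.0665):
    manip.servo_line(g+[z],rate=.04); f=manip.get_contact_force()-f0; print(z,f.round(2))
    if np.linalg.norm(f)>12: break
manip.command_gripper(.085,f_grip=30); manip.hold(.2)
manip.servo_line(g+[.16],rate=.08)
manip.move_to([.452,.29,.22],ori(np.radians(90))); manip.hold(.2); c=wristcam("w_c2"); 
manip.move_to([.568,-.2,.27],ori(np.radians(81))); manip.hold(.2); d=wristcam("w_s2")
cv2.imwrite("pics/final.png",np.hstack([c["image"][80:380,100:460],d["image"][0:400:1,180:420][:300]])[...,::-1])
print(manip.get_time(),manip.get_contact_force())
```

```text
0.08 [ 0.56 -0.03 -0.84]
0.072 [-0.75 -1.35 -0.7 ]
0.068 [ 0.56 -1.3   0.22]
0.0665 [-0.03 -0.83 -1.59]
31.3417 [ 0.96814162 -0.06025531 -0.23637364]
```

View pics/final.png

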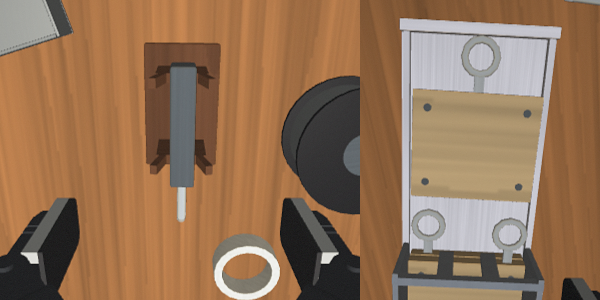

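Picture 11: the hook is back in its cradle at the same pixels as before, with the handle at rows 144–267. The ring is at full-image (300,57), just short of the bar, and the two boards are level in the magazine. One numeric check, then I'll hand in.

Run:
```python
from h import *
d=pickle.load(open("w_s2.pkl","rb")); a=np.radians(78.5); u=np.array([np.cos(a),np.sin(a)]); bar=np.array([.6099,-.0743])
for uv,z in(((300,57),.014),((248.5,226),.014),((330,235),.03)):
    r=ray(d,d["T"],uv,z)[:2]-bar; print("station y",288+1e3*r@u,"x",1e3*(r[0]*u[1]-r[1]*u[0]))
c0=pickle.load(open("w_cradle.pkl","rb"));c=pickle.load(open("w_c2.pkl","rb"))
g=[cv2.cvtColor(x["image"],cv2.COLOR_RGB2GRAY) for x in(c0,c)]
m=cv2.matchTemplate(g[1][120:325,240:320],g[0][135:310,255:305],cv2.TM_CCOEFF_NORMED);_,v,_,l=cv2.minMaxLoc(m);print("hook shift px",np.array(l)-15,v)
manip.sign_off()
```

```text
station y 270.0146326723111 x -0.5778991892237823
station y 91.09518000687336 x -47.871348465824845
station y 90.70691977361378 x 42.61386982949957
hook shift px [ 2 -1] 0.9868114590644836
the job is handed in; nothing more can be done
```

The job is done and handed in at about 31 s of the 64 s allowed; the sign-off gave no verdict. I took the hook from its cradle, put its tip into the middle ring and dragged the lowest board to the end bar. Then I backed off 8.5 mm, lifted out and laid the hook back in its cradle.

**Last checks:**
- **Lowest board:** its ring measured at station y 270 mm, x −0.6 mm. Touching the bar is 268.5 mm, so it is within measurement error.
- **Upper boards:** their rings measured at y about 91 mm, x −48 and +43 mm. Taking the ring heights for dropped boards, this fits them lying flat in the magazine to about 3 mm.
- **Hook:** it is back within 2 px (about 2 mm) of where it lay, pointing the same way.
- **Gripper:** it is open and clear of everything.

**Disagreements:**
- The force reading showed almost none of the expected 2–8 N drag each time the arm stopped. I confirmed the pull from the pictures instead. At the bar the force did rise, to about 7 N.
- The bar contact came about 6 mm of hook travel later than I had computed.
- I viewed 11 pictures, one over the budget.

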